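Click the sample counter's thumbwheel to its mark and record

ROBOT

A 6-joint arm with a two-finger parallel gripper is mounted at the origin on a cart in front of the work surface, level with it; the furniture and walls round the work are solid. World frame = base frame: x ahead of the robot, y to its left, z up, the work surface at z = 0. Lengths are in m, angles in rad, forces in N, time in s.
With the tool pointing down it reaches from about 0.3 to 0.875 m from the base axis. Payload 6.4 kg.
Tool frame: the origin (TCP) lies at the very end of the fingers, on their centre line; the grasp point (between the pads) lies 19 mm behind it; x points along the fingers, y is the direction in which the jaws open and shut, and the axes are right-handed (so a half turn about x gives the same grasp; the last joint's range is limited). The gripper opens to 85 mm and grips with 20 to 120 N. Pads are 22 mm wide; open, the fingers measure 114 mm over their backs; the gripper's body (76 mm by 85 mm) begins 54 mm behind the grasp point. The pads swing forward as they close: fully open they stand 13 mm farther back than shut.
Start: joints at [-1.479, 0.181, 1.607, -0, 1.354, -0.206], TCP at [0.169, -0.55, 0.231] pointing down, gripper open.
Joint ranges: [-2.99, 2.99], [-0.89, 2.07], [0.3, 2.58], [-1.14, 4.28], [0, 2.63], [-3.12, 3.12]. Speed limits (rad/s): [2.57, 2.57, 3.01, 3.14, 3.14, 3.14].

INTERFACE

Orientations are given as [roll, pitch, yaw] about the fixed x, y, z axes, in that order (R = Rz(yaw) Ry(pitch) Rx(roll)).
In Python, from bench import sense, capture, job_done gives the robot as it stands.
- The arm moves only by the tool drive_tool, never from a script. Its argument "series" is one flat list of numbers, 5 for each row, row after row: the shift along the tool's x, y, z in m, then the turn about the tool's x in degrees, then the finger opening in m, from 0 to 0.0854. In form: [dx, dy, dz, spin, gripper, dx, dy, dz, spin, gripper, ...]. A call has 1 to 10 rows; each row is the pose to reach, as a shift and turn from the pose commanded when the call began, along the tool's axes at that moment; what a row does not reach only later rows make up. A row lasts 1/10 s, in which the tool goes at most 50 mm and 8.59 degrees, less where a joint would pass 70% of its speed; a pose out of reach is approached as far as the arm can. A call with a gripper value outside its range is refused whole. The fingers move at their own pace and stop on an object; the grip force is fixed at half the most. Time passes only in rows, so rows that repeat a pose let the fingers close. It gives the time, the measured TCP pose, the force and the opening at its end, in the units of the state.
- sense(): the state, without advancing time (a new reading comes with each control period).
- capture(name): name is "side" or "top" or "wrist"; returns a dict with "color" (420x560x3 uint8, blue, green, red), "fx", "fy", "cx", "cy" (pixels), "k1" (the pictures are not rectified: a ray, as slopes to the right and down, at radius r is drawn at 1 + k1 r^2 times it, then the intrinsics apply), "pose" (4x4, takes a point from camera to world coordinates); the wrist camera has in their place "T_tool_cam" (4x4, takes a point from camera to tool coordinates, whose origin is the TCP and whose axes are the tool frame's). Camera axes: x right, y up, looking along -z (the intrinsics and any distortion apply to the point x, -y, -z); pixel columns grow to the right and rows downward; lengths in m; the calibration is good to about 2 mm. A picture is of the moment at which its call begins: read the wrist's pose just before it. There is no depth.
- job_done(): hands the job in, once; it reports no verdict.
The state is a dict: "time": time; "joints": joint angles; "dq": joint speeds; "joint_efforts": joint torques, N m; "tool_pos": TCP position; "tool_rot": TCP orientation; "force": force on the tool from outside, world axes, zero at the start; "wrist_torque": the same for the moment, N m; "opening": finger opening in m.
Only numpy, scipy, OpenCV 4.12 (cv2) and the standard library are available. Lean on these libraries where they do the work, as an engineer would, in place of code of your own. Each camera call takes 0.05 s, during which the arm holds its last target. There are 200 camera calls.

TASK

Flick the toothed thumbwheel of the sample counter clockwise (seen from above) with a fingertip, click by click, until the raised rib on its top rests at the arrow on the case, and do not go past it: the ratchet does not turn back. Then press the round key behind the arrow all the way down and let it come up again. Touch and push only, gently: pinch nothing, and leave the cup, the timer and the pen beside it where they are.

Things in the scene. Friction and masses are not known exactly. Their poses are not given: they have to be found in the camera images.
- counter: sample counter: white case fixed to the worktop, 170 (x) x 150 (y) mm. Origin at the centre of its underside, z up, wheel side (front) to -x, key to +x. The front part is 34 mm high, the rear part (x from 22 to 85 mm) 58 mm. The grey thumbwheel lies flat on the front part; its front teeth overhang the case's front face (x = -85 mm) by 22 mm
- count_wheel (a joint): angle of the thumbwheel, rad, growing clockwise seen from above (front teeth go to the counter's +y). 0: rib at the arrow, as wanted; never beyond +0.6. One click is 0.785 (45 degrees). Starts 2, 3 or 4 clicks short (-1.57, -2.36, -3.14). A sprung ratchet turns clockwise only: pushed about 32 degrees past a click it snaps by itself to the next and rests there; let go earlier it returns
- wheel_axis (a point): on the wheel's axis at its upper face (58 mm above the worktop), 45 mm in front of the counter's origin. Wheel: 42 to 58 mm above the worktop, round body of 40 mm radius with 8 straight radial teeth 8 mm wide, 45 degrees apart, reaching 62 mm from the axis. On a click one tooth points at the arrow, one straight to the front. Turning takes 2 to 9 N at a tooth, most just before it snaps
- wheel_mark (a point): outer end of the white raised rib (8 mm wide, 4 mm high) that lies radially along the top of the wheel over one tooth, 58 mm from the axis; turns with the wheel
- pointer_tip (a point): tip of the small dark fixed arrow on the edge of the rear deck, pointing at the wheel, 70 mm from the wheel's axis towards the counter's +x
- record_key (a joint): travel of the round black key, in m: 0 up, 0.006 fully down; a spring brings it back, about 6 N hold it down
- record_key_top (a point): centre of the top of the key (28 mm across), on the rear deck 62 mm behind the counter's origin; pressed straight down
- specimen_cup: bystander: specimen cup with screw lid, 62 mm across, 67 mm high, loose, to the right of the counter; origin at the centre of its underside
- lab_timer: bystander: flat digital timer 62 x 66 x 20 mm, loose, to the right of the wheel; origin at the centre of its underside
- marker: bystander: marker pen 135 mm long, 17 mm thick, loose, lying behind the counter; origin on its underside

How it is judged:
On the way, in this order (a step that is already met when the one before it is completed fails the run):
1. the wheel rests with its rib at the arrow (value of joint count_wheel between -0.12 and 0.12 rad and contact force between the fingers and counter below 0.2 N), for 0.2 s.
2. the key is pressed down (value of joint record_key above 0.005 m), for 0.05 s.
At the end, for the whole second after the job is handed in: the wheel rests with its rib at the arrow (within 0.12 rad), the key has been pressed (5 of its 6 mm) after that and is up again (within 1.5 mm), cup, timer and pen are within 20 mm of where they stood (value of joint count_wheel between -0.12 and 0.12 rad and value of joint record_key below 0.0015 m and distance of each of specimen_cup, lab_timer, marker from where it was at the start of the episode below 0.02 m); the robot touches nothing.
It fails at once if the wheel is driven towards the next click past the arrow (more than 0.6 rad) (value of joint count_wheel above 0.6 rad).
It fails at once if the key is pressed (more than half way) before the rib is at the arrow (value of joint record_key above 0.003 m and value of joint count_wheel below -0.12 rad).
It fails at once if the counter is pinched or rammed (more than 35 N) (contact force between the fingers and counter above 35 N).
It fails at once if the cup, the timer or the pen is lifted or shoved (more than 30 mm) (distance of any of specimen_cup, lab_timer, marker from where it was at the start of the episode above 0.03 m).
It also fails if it takes over 64 s, if anything falls off the work surface, if the arm or the gripper's body presses on something with over 40 N, if the wrist force passes 120 N, or if a joint passes its speed limit or range.

## Working session

There is one attempt and no reset: what is moved stays moved. The work goes in short steps, Python scripts to look and compute and a tool call to move; the robot and the scene stay as the last step left them, time stands still between calls to the robot, and variables do not carry over. Pictures are saved under pics/ and viewed, about 8 in all and at most 12, crops included, and the job is handed in when it is done.

Besides the shell and the picture viewer there is one more tool, called after "Emit:" by a JSON object that holds its "op" and its "data". drive_tool: Moves the arm, as the interface text tells. Its arguments: {"type":"object","properties":{"series":{"type":"array","items":{"type":"number"}}},"required":["series"]}

```bash
mkdir -p pics; ls; python3 - <<'E'
from bench import sense,capture
import cv2,numpy as np
s=sense();print(s)
a=capture("top");b=capture("side")
for n,c in(("top",a),("side",b)):
    cv2.imwrite(f"pics/{n}0.png",c["color"]);print(n,c["fx"],c["fy"],c["cx"],c["cy"],c["k1"],np.round(c["pose"],4).tolist())
E
```

```text
pics
{'time': 0.0, 'joints': array([-1.47930551e+00,  1.81532403e-01,  1.60804930e+00, -4.96741485e-06,
        1.35377106e+00, -2.06311365e-01]), 'dq': array([-0.00059858, -0.00035917,  0.00083246,  0.00048285,  0.00164661,
        0.00137688]), 'joint_efforts': array([ 1.48258372e-03, -4.44864535e+01, -3.51342702e+01, -2.56703670e-04,
        8.97556281e-03,  3.98976852e-05]), 'tool_pos': array([ 0.16867274, -0.5491141 ,  0.23036904]), 'tool_rot': array([-1.77435276,  1.5690362 ,  1.66504314]), 'force': array([-0.20150256,  0.32528843, -0.6622048 ]), 'wrist_torque': array([-0.00158572, -0.00437603,  0.0316002 ]), 'opening': 0.08519952949464296}
top 427.20034878910377 427.20034878910377 282.25530912822757 214.37119183450642 0.032808189298416925 [[-0.0212, 0.9993, -0.032, 0.5615], [-0.9997, -0.021, 0.0088, 0.013], [0.0081, 0.0322, 0.9994, 0.9367], [0.0, 0.0, 0.0, 1.0]]
side 401.3614173966354 401.3614173966354 279.3179951542877 213.6820461824086 -0.032843375903273526 [[-0.9986, -0.0473, 0.0237, 0.6149], [0.048, -0.6206, 0.7826, 0.6807], [-0.0223, 0.7827, 0.622, 0.6243], [0.0, 0.0, 0.0, 1.0]]
```

View pics/top0.png

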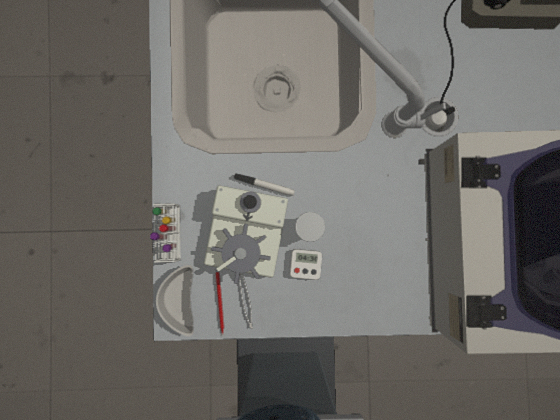

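View pics/side0.png

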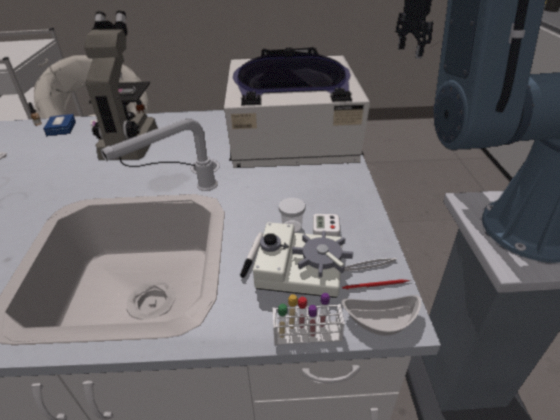

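Top view: key at (249,202), wheel hub at (240,254), rib pointing to about (218,271), so about 3 clicks short. Cup, timer and pen are around it. Next I measure these from colour masks.

```bash
cat > h.py <<'E'
import numpy as np,cv2
from scipy.spatial.transform import Rotation as Ro
def ray(c,u,v,P):
    x,y=(u-c["cx"])/c["fx"],(v-c["cy"])/c["fy"]
    rd=np.hypot(x,y);r=rd
    for _ in range(20): r=rd/(1+c["k1"]*r*r)
    k=r/rd if rd>0 else 1
    return P[:3,3],P[:3,:3]@np.array([x*k,-y*k,-1])
def onz(c,u,v,z,P=None):
    o,d=ray(c,u,v,c["pose"] if P is None else P)
    return o+d*(z-o[2])/d[2]
def tool(s):
    T=np.eye(4);T[:3,:3]=Ro.from_euler("xyz",s["tool_rot"]).as_matrix();T[:3,3]=s["tool_pos"];return T
def move(s,target):  # world target -> tool shift
    T=tool(s);return T[:3,:3].T@(np.asarray(target)-T[:3,3])
E
python3 - <<'E'
from h import *
from bench import capture,sense
c=capture("top");im=c["color"]
x0,y0=180,160
cr=cv2.resize(im[y0:y0+140,x0:x0+170],None,fx=4.5,fy=4.2857,interpolation=cv2.INTER_CUBIC)
cr=cv2.resize(im[y0:y0+140,x0:x0+170],None,fx=4,fy=4,interpolation=cv2.INTER_CUBIC)
cv2.imwrite("pics/crop1.png",cr)
g=im.max(2).astype(int)
m=np.zeros(g.shape,np.uint8);m[185:290,195:290]=((g[185:290,195:290]<60))*255
for ct in cv2.findContours(m,0,1)[0]:
    if cv2.contourArea(ct)>20: print("dark",cv2.minEnclosingCircle(ct),cv2.contourArea(ct))
m[:]=0;m[185:290,195:290]=((g[185:290,195:290]>60)&(g[185:290,195:290]<125))*255
m=cv2.morphologyEx(m,cv2.MORPH_OPEN,cv2.getStructuringElement(2,(19,19)))
for ct in cv2.findContours(m,0,1)[0]:
    if cv2.contourArea(ct)>200: print("grey",cv2.minEnclosingCircle(ct),cv2.contourArea(ct))
for u,v,z in((240,254,.058),(218,271,.062),(249,202,.065)): print(onz(c,u,v,z))
print(tool(sense()).round(3))
E
```

```text
dark ((249.3235321044922, 201.3235321044922), 6.27590799331665) 101.5
grey ((241.0, 267.5), 11.280613899230957) 311.0
grey ((204.0, 204.0), 9.219644546508789) 242.0
[0.51022031 0.09351412 0.058     ]
[0.4769784  0.13843028 0.062     ]
[0.61609913 0.07263602 0.065     ]
[[-0.     0.293 -0.956  0.169]
 [ 0.001 -0.956 -0.293 -0.549]
 [-1.    -0.001 -0.     0.231]
 [ 0.     0.     0.     1.   ]]
```

View pics/crop1.png

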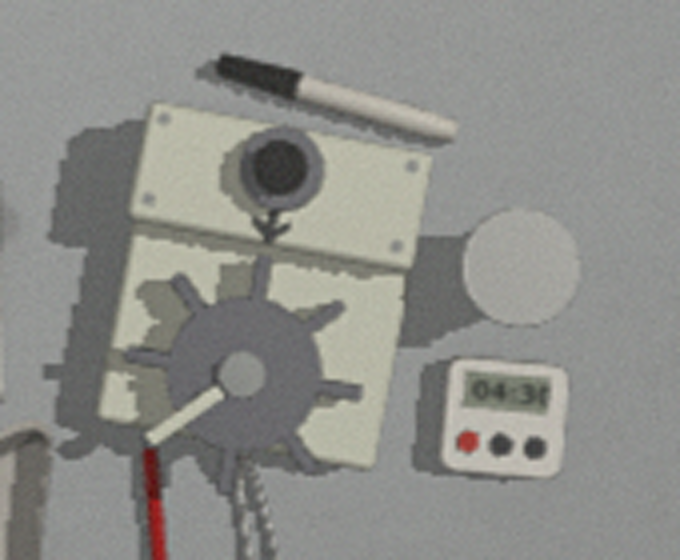

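The crop (×4, offset 180,160) shows the hub at (241,373), the key at (279,167), the arrow tip at (269,240) and the rib end at (150,440). The rear deck corners are (153,103), (432,153), (132,215) and (410,268).

```bash
python3 - <<'E'
from h import *
from bench import capture,sense
c=capture("top")
q=lambda a,b,z:onz(c,180+a/4,160+b/4,z)
hub=q(241,373,.058);key=q(279,167,.066);tip=q(269,240,.058);rib=q(150,440,.062)
C=[q(*p,.058) for p in((153,103),(432,153),(132,215),(410,268))]
n=np.linalg.norm
print(hub,key,tip,rib);print("key-hub",n(key-hub),"exp .107; tip-hub",n(tip-hub),"exp .07; rib",n(rib-hub))
print("deck",n(C[0]-C[1]),n(C[2]-C[3]),"exp .15",n(C[0]-C[2]),n(C[1]-C[3]),"exp .063")
an=lambda d:np.degrees(np.arctan2(d[1],d[0]))
print("yaw",an((key-hub)),an(tip-hub),an(C[0]-C[1])-90,an(C[2]-C[3])-90,an(C[0]-C[2]),an(C[1]-C[3]),"rib",an(rib-hub))
print("deck ctr",np.mean(C,0))
E
```

```text
[0.51174097 0.09297592 0.058     ] [0.61651553 0.07103006 0.066     ] [0.57956779 0.07740286 0.058     ] [0.47902703 0.13941425 0.062     ]
key-hub 0.10734676926079591 exp .107; tip-hub 0.06959164142392901 exp .07; rib 0.056944889864998564
deck 0.1458559182292625 0.1453113164342932 exp .15 0.058612971981604305 0.060296183161473796 exp .063
yaw -11.830025188479917 -12.931010671681895 -11.350046111171153 -12.012075624204385 -11.530309365479212 -12.052013643391508 rib 125.16316261425835
deck ctr [0.60786843 0.07025747 0.058     ]
```

Checks agree: key to hub is 107 mm, arrow to hub 70 mm, and the yaw is -11.9°. The rib is about 137° short, so 3 clicks. First I move clear of the box on the right, closing and turning the gripper on the way.

Emit:
{"op": "drive_tool", "data": {"series": [0, -0.343, -0.242, -61, 0, 0, -0.343, -0.242, -61, 0, 0, -0.343, -0.242, -61, 0, 0, -0.343, -0.242, -61, 0, 0, -0.343, -0.242, -61, 0, 0, -0.343, -0.242, -61, 0, 0, -0.343, -0.242, -61, 0, 0, -0.343, -0.242, -61, 0, 0, -0.343, -0.242, -61, 0, 0, -0.343, -0.242, -61, 0]}}

```text
time: 1.2
tool_pos: [0.2999, -0.1485, 0.2313]
tool_rot: [1.632, 1.57, -0.142]
force: [-0.6, -0.6, -0.7]
opening: 0.0002
```

```bash
python3 - <<'E'
from h import *
from bench import sense
s=sense();print(tool(s).round(4))
print(move(s,(.4518,.0852,.11)).round(4), np.degrees(s["joints"]).round(1))
E
```

```text
[[ 7.000e-04  9.793e-01 -2.023e-01  2.999e-01]
 [-1.000e-04 -2.023e-01 -9.793e-01 -1.485e-01]
 [-1.000e+00  7.000e-04 -0.000e+00  2.313e-01]
 [ 0.000e+00  0.000e+00  0.000e+00  1.000e+00]]
[ 0.1213  0.1014 -0.2596] [-47.  -24.7 123.3   0.   81.4 -35.3]
```

Emit:
{"op": "drive_tool", "data": {"series": [0.121, 0.101, -0.26, 0, 0, 0.121, 0.101, -0.26, 0, 0, 0.121, 0.101, -0.26, 0, 0, 0.121, 0.101, -0.26, 0, 0, 0.121, 0.101, -0.26, 0, 0, 0.121, 0.101, -0.26, 0, 0, 0.121, 0.101, -0.26, 0, 0, 0.121, 0.101, -0.26, 0, 0, 0.121, 0.101, -0.26, 0, 0, 0.121, 0.101, -0.26, 0, 0]}}

```text
time: 2.2
tool_pos: [0.4524, 0.0811, 0.1112]
tool_rot: [1.53, 1.569, -0.251]
force: [-1.4, 0.1, 0.2]
opening: 0.0001
```

```bash
python3 - <<'E'
from h import *
from bench import sense,capture
s=sense();w=capture("wrist");a=capture("side")
im=w["color"].copy();P=tool(s)@w["T_tool_cam"]
o=lambda p:(lambda q:(q[0]/-q[2],-q[1]/-q[2]))((np.linalg.inv(P)@np.append(p,1))[:3])
ex=np.array([.9785,-.2062,0]);ey=np.array([.2062,.9785,0]);H=np.array([.5117,.0930,.058])
for p,col in((H,(0,0,255)),(H+.07*ex,(0,255,0)),(H-.062*ex,(255,0,0)),(s["tool_pos"]*[1,1,0]+[0,0,.058],(255,0,255))):
    x,y=o(p);k=1+w["k1"]*(x*x+y*y);cv2.drawMarker(im,(int(w["cx"]+w["fx"]*x*k),int(w["cy"]+w["fy"]*y*k)),col,0,14,2)
cv2.imwrite("pics/w1.png",np.hstack([im,cv2.resize(a["color"][190:330,230:370],(240,240))[:, :]]) if 0 else im)
print(s["tool_pos"],s["force"])
E
```

```text
[0.45242195 0.08114838 0.11120257] [-1.38559878  0.1334915   0.21144552]
```

View pics/w1.png

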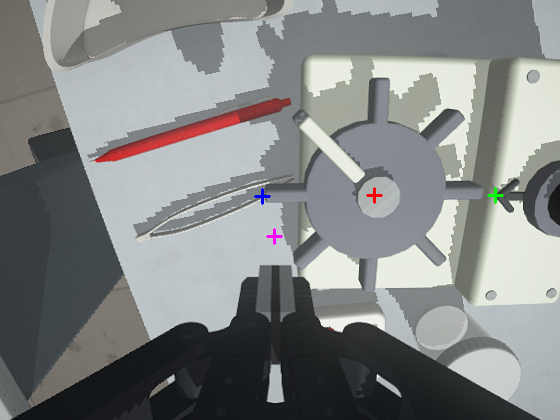

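The wrist view agrees with the estimate: tooth, hub and arrow all lie within about 3 mm of their markers. The fingertip is right of the front tooth, over the gap. Next I descend, then push to the counter's left (-z of the tool).

Emit:
{"op": "drive_tool", "data": {"series": [0.03, 0.004, 0, 0, 0, 0.05, 0.004, 0, 0, 0, 0.063, 0.004, 0, 0, 0, 0.063, 0.004, 0, 0, 0, 0.063, 0.004, -0.006, 0, 0, 0.063, 0.004, -0.011, 0, 0, 0.063, 0.004, -0.016, 0, 0, 0.063, 0.004, -0.021, 0, 0, 0.063, 0.004, -0.025, 0, 0, 0.063, 0.004, -0.028, 0, 0]}}

```text
time: 3.3
tool_pos: [0.4618, 0.1087, 0.048]
tool_rot: [0.151, 1.568, -1.627]
force: [-4.0, -10.0, 3.4]
opening: -0.0001
```

Emit:
{"op": "drive_tool", "data": {"series": [0, 0, -0.004, 0, 0, 0, 0, -0.007, 0, 0, 0, 0, -0.009, 0, 0, 0, 0, -0.011, 0, 0, 0, 0, -0.011, 0, 0, 0, 0, -0.011, 0, 0]}}

```text
time: 3.9
tool_pos: [0.4646, 0.1206, 0.0478]
tool_rot: [2.154, 1.569, 0.376]
force: [0.7, -0.5, -0.4]
opening: -0.0002
```

```bash
python3 - <<'E'
from h import *
from bench import sense,capture
s=sense();w=capture("wrist")
cv2.imwrite("pics/w2.png",w["color"]);print(s["tool_pos"],s["force"])
E
```

```text
[0.46455042 0.12059521 0.04781929] [ 0.74952335 -0.51032989 -0.43654647]
```

View pics/w2.png

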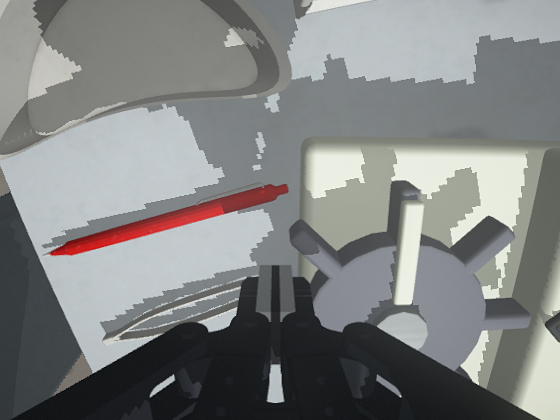

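The wheel snapped one click: the rib now points to the counter's left at (408,200), and the contact force is zero. I lift, go back and push again the same way.

Emit:
{"op": "drive_tool", "data": {"series": [-0.035, 0, 0, 0, 0, -0.035, 0, 0, 0, 0, -0.035, 0, 0.039, 0, 0, -0.035, 0, 0.039, 0, 0, 0, 0, 0.039, 0, 0, 0, 0, 0.039, 0, 0, 0, 0, 0.033, 0, 0, 0, 0, 0.027, 0, 0, 0, 0, 0.021, 0, 0, 0, 0, 0.016, 0, 0]}}

```text
time: 4.95
tool_pos: [0.4608, 0.1044, 0.0479]
tool_rot: [0.111, 1.569, -1.666]
force: [-2.2, -7.8, -0.3]
opening: -0.0
```

Emit:
{"op": "drive_tool", "data": {"series": [0, 0, -0.005, 0, 0, 0, 0, -0.009, 0, 0, 0, 0, -0.013, 0, 0, 0, 0, -0.016, 0, 0, 0, 0, -0.016, 0, 0, 0, 0, -0.016, 0, 0]}}

```text
time: 5.55
tool_pos: [0.4649, 0.1208, 0.0482]
tool_rot: [2.028, 1.569, 0.249]
force: [-0.1, 0.6, 0.0]
opening: -0.0
```

```bash
python3 - <<'E'
from h import *
from bench import sense,capture
s=sense();w=capture("wrist")
cv2.imwrite("pics/w3.png",w["color"]);print(s["tool_pos"],s["force"])
E
```

```text
[0.46486965 0.12077166 0.04820752] [-0.11523953  0.60992131  0.03858946]
```

View pics/w3.png

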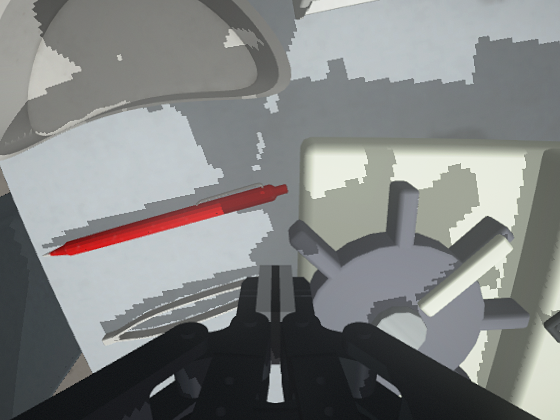

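The rib is now one click short, at (505,238), 45° from the arrow tooth. One more identical flick.

Emit:
{"op": "drive_tool", "data": {"series": [-0.035, 0, 0, 0, 0, -0.035, 0, 0, 0, 0, -0.035, 0, 0.039, 0, 0, -0.035, 0, 0.039, 0, 0, 0, 0, 0.039, 0, 0, 0, 0, 0.039, 0, 0, 0, 0, 0.033, 0, 0, 0, 0, 0.027, 0, 0, 0, 0, 0.021, 0, 0, 0, 0, 0.016, 0, 0]}}

```text
time: 6.6
tool_pos: [0.4608, 0.1044, 0.0479]
tool_rot: [0.163, 1.569, -1.615]
force: [-2.7, -7.7, -0.2]
opening: 0.0001
```

Emit:
{"op": "drive_tool", "data": {"series": [0, 0, -0.005, 0, 0, 0, 0, -0.009, 0, 0, 0, 0, -0.013, 0, 0, 0, 0, -0.016, 0, 0, 0, 0, -0.016, 0, 0, 0, 0, -0.016, 0, 0]}}

```text
time: 7.2
tool_pos: [0.4649, 0.1208, 0.0482]
tool_rot: [2.041, 1.569, 0.262]
force: [0.5, -0.5, 0.6]
opening: -0.0002
```

Emit:
{"op": "drive_tool", "data": {"series": [-0.04, 0, 0, 0, 0, -0.07, 0, 0, 0, 0, -0.07, -0.03, 0.02, 0, 0, -0.07, -0.03, 0.02, 0, 0, -0.07, -0.03, 0.02, 0, 0, -0.07, -0.03, 0.02, 0, 0]}}

```text
time: 7.8
tool_pos: [0.4313, 0.1069, 0.1176]
tool_rot: [2.002, 1.57, 0.223]
force: [0.4, -0.2, -0.3]
opening: 0.0002
```

```bash
python3 - <<'E'
from h import *
from bench import sense,capture
s=sense();w=capture("wrist")
cv2.imwrite("pics/w4.png",w["color"]);print(s["tool_pos"],s["force"])
ex=np.array([.9785,-.2062,0])
# key top candidates by hub offset
print(move(s,np.array([.5117,.0930,.12])+.107*ex))
E
```

```text
[0.43126975 0.10692791 0.11760905] [ 0.36535079 -0.17362729 -0.3479509 ]
[-0.00218847  0.18857323 -0.00307614]
```

View pics/w4.png

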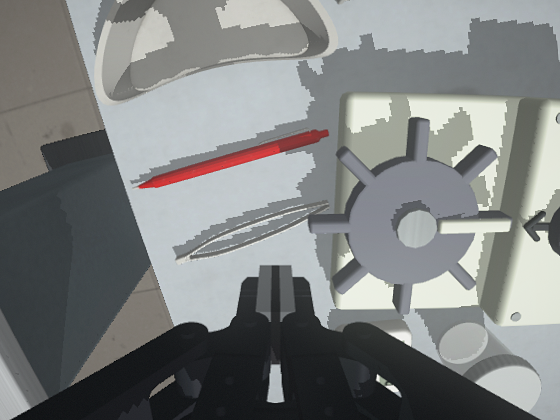

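The rib now lies at the arrow ((510,225) against the arrow tip at (522,226)). Next I go over the key and come down in small steps.

Emit:
{"op": "drive_tool", "data": {"series": [0, 0.19, -0.003, 0, 0, 0, 0.19, -0.003, 0, 0, 0, 0.19, -0.003, 0, 0, 0, 0.19, -0.003, 0, 0, 0, 0.19, -0.003, 0, 0, 0, 0.19, -0.003, 0, 0, 0, 0.19, -0.003, 0, 0, 0.02, 0.19, -0.003, 0, 0, 0.035, 0.19, -0.003, 0, 0, 0.035, 0.19, -0.003, 0, 0]}}

```text
time: 8.85
tool_pos: [0.6146, 0.0708, 0.08]
tool_rot: [-1.462, 1.566, 3.043]
force: [-1.4, -0.6, 1.7]
opening: -0.0001
```

Emit:
{"op": "drive_tool", "data": {"series": [0.002, 0, 0, 0, 0, 0.004, 0, 0, 0, 0, 0.006, 0, 0, 0, 0, 0.008, 0, 0, 0, 0, 0.009, 0, 0, 0, 0, 0.01, 0, 0, 0, 0, 0.01, 0, 0, 0, 0]}}

```text
time: 9.55
tool_pos: [0.6173, 0.0704, 0.074]
tool_rot: [1.794, 1.57, 0.015]
force: [-6.3, 1.1, 12.3]
opening: -0.0002
```

Emit:
{"op": "drive_tool", "data": {"series": [-0.002, 0, 0, 0, 0, -0.002, 0, 0, 0, 0]}}

```text
time: 9.75
tool_pos: [0.6173, 0.0704, 0.0752]
tool_rot: [1.872, 1.57, 0.093]
force: [-3.5, 1.3, 5.3]
opening: -0.0
```

Emit:
{"op": "drive_tool", "data": {"series": [-0.002, 0, 0, 0, 0, -0.002, 0, 0, 0, 0]}}

```text
time: 9.95
tool_pos: [0.6174, 0.0704, 0.0769]
tool_rot: [1.897, 1.57, 0.118]
force: [-1.7, 0.8, 3.5]
opening: 0.0003
```

Emit:
{"op": "drive_tool", "data": {"series": [-0.002, 0, 0, 0, 0, -0.002, 0, 0, 0, 0]}}

```text
time: 10.15
tool_pos: [0.6174, 0.0703, 0.0786]
tool_rot: [1.865, 1.57, 0.086]
force: [-0.1, 1.5, 3.0]
opening: -0.0003
```

Emit:
{"op": "drive_tool", "data": {"series": [-0.002, 0, 0, 0, 0, -0.002, 0, 0, 0, 0]}}

```text
time: 10.35
tool_pos: [0.6171, 0.0701, 0.0802]
tool_rot: [0.083, 1.57, -1.696]
force: [0.0, -0.5, 0.1]
opening: -0.0003
```

Force against height: free at 80 mm, a 3 to 5.3 N spring slope, and 12 N at 74 mm. So the key was at its stop. I press it once more with a hold for certainty, then retreat.

Emit:
{"op": "drive_tool", "data": {"series": [0.003, 0, 0, 0, 0, 0.006, 0, 0, 0, 0, 0.008, 0, 0, 0, 0, 0.009, 0, 0, 0, 0, 0.009, 0, 0, 0, 0, 0.009, 0, 0, 0, 0]}}

```text
time: 10.95
tool_pos: [0.6173, 0.0701, 0.0738]
tool_rot: [0.631, 1.57, -1.148]
force: [-8.5, -0.8, 20.2]
opening: 0.0001
```

Emit:
{"op": "drive_tool", "data": {"series": [-0.01, 0, 0, 0, 0, -0.04, 0, 0, 0, 0, -0.08, 0, 0, 0, 0, -0.08, -0.15, 0, 0, 0, -0.08, -0.2, 0, 0, 0, -0.08, -0.2, 0, 0, 0, -0.08, -0.2, 0, 0, 0, -0.08, -0.2, 0, 0, 0, -0.08, -0.2, 0, 0, 0, -0.08, -0.2, 0, 0, 0]}}

```text
time: 11.95
tool_pos: [0.4227, 0.1115, 0.1518]
tool_rot: [1.709, 1.569, -0.07]
force: [-0.2, -0.6, 0.6]
opening: -0.0002
```

```bash
python3 - <<'E'
from h import *
from bench import sense,capture
s=sense();t=capture("wrist")["color"];a=capture("side")["color"]
cv2.imwrite("pics/end.png",np.hstack([cv2.resize(t,(400,300)),cv2.resize(a[190:310,220:380],(400,300))]));print(s["tool_pos"],s["force"])
E
```

```text
[0.42274622 0.11148638 0.15177615] [-0.23589748 -0.58506766  0.59660631]
```

View pics/end.png

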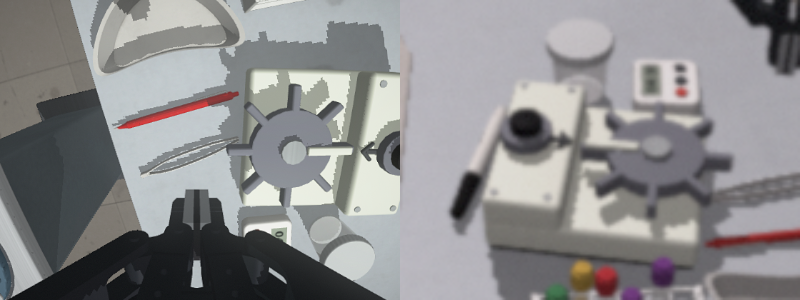

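The rib is at the arrow ((345,151) against (362,152)), the key is up, the bystanders are in place and the arm is clear.

```bash
python3 -c "
from bench import job_done
print(job_done())"
```

```text
the job is handed in; nothing more can be done
None
```

I turned the wheel three clicks with the closed fingertips, pushing the front tooth each time and lifting off between flicks. The rib now rests at the arrow. I then pressed the key to its stop twice, let it come up, retreated and handed the job in at about 12 s.

- **Wheel:** the last wrist and side pictures show the rib in line with the arrow. The most force I read while pushing a tooth was about 11 N.
- **Key:** the fingers met it at about 80 mm and the spring force rose from 3 to 5 N. It stopped at 74 mm, with 12 N on the first press and 20 N on the second. I judged that it came back up from the release force profile and the last picture. The key's own travel was not measured.
- **Bystanders:** the cup, timer and pen look unmoved in the last side picture; I did not measure their positions. The arm was clear of everything, with the force near zero.
- **Disagreement:** the wrist camera put the hub about 3 mm further back than the top camera did, and I corrected for this. No check failed.

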